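Reset the tripped bench supply

TASK

The low-voltage supply has tripped. First turn its selector knob back to the green mark, so that it cannot come on again at a higher setting; then take the yellow-handled probe and, with its rod, push the red reset button at the bottom of its recess in the front until it clicks in and stays in. Lay the probe back down flat on the table, let go of it, and leave the glassware and other loose things where they are.

Things in the scene. Friction and masses are not known exactly. Their poses are not given: they have to be found in the camera images.
- supply: Low-voltage bench supply, fixed to the table: slate-blue box with light grey front and black top panel, 120 mm deep (its x), 200 mm wide (its y), 92 mm high. Origin at the centre of its underside, on the table; its x axis points from the front to the back, y to its left as seen from the front, z up. The front face (x = -60 mm) is upright and looks towards the robot; sockets on it stick out 6 mm. Nothing but the selector stands more than 5 mm above the top.
- selector_grip (a point): On the selector's vertical axis, half-way up its bar grip (110 mm above the table). The grey bar grip is 50 mm long, 12 mm thick and stands from 9 to 30 mm above the supply's top, on a round skirt of 54 mm diameter. This point turns with the knob: its x axis runs along the bar towards the end with the white pointer line. The axis lies 4 mm behind and 42 mm to the left of the supply's origin.
- selector (a joint): Angle of the selector (rad), growing clockwise seen from above. It clicks into four positions: 0, 0.5, 1.0, 1.5; the second (0.5) is the broad green mark, the others are thin white marks. It starts at 1.0 or 1.5. At 0.75 the white pointer points straight to the back of the supply (its +x). Once past half-way the knob drops into the nearer position by itself; it takes about 0.06 N m to turn.
- reset_mouth (a point): Centre of the mouth of the recess in the supply's front face, 48 mm above the table and 55 mm to the right of the supply's middle. Its axes are those of the supply: x points straight into the recess, level. The recess is a round hole of 15 mm diameter with a 3 mm bevel round its mouth; the red button, 11.6 mm in diameter, lies in it with its face 7 mm behind the mouth while tripped.
- reset_button (a joint): How far the reset button is pushed in (m): 0 = out (tripped), 0.006 = fully in. It resists with up to 6 N over its first half (most at the start); past half-way (3 mm) it snaps in by itself and stays in, with its face 13 mm behind the mouth.
- probe_grip (a point): Middle of the probe's section at its balance point, in the front half of the handle, 9 mm above the table while it lies. The probe is 165 mm long, 50 to 80 g: a yellow handle of rounded square section 18 x 18 mm that reaches from 60 mm behind this point to 24 mm before it, then a black collar of 13 mm diameter to 32 mm and a steel rod of 5 mm diameter with a round end. x axis: along the probe towards the rod's tip; z up while it lies on the table as at the start.
- probe_tip (a point): The end of the probe's rod, on its axis, 105 mm ahead of probe_grip.
- probe: The probe as a body; origin 9 mm below probe_grip (on its underside), same axes.
- beaker: Glass beaker, 80 mm wide, 95 mm high, a bystander; origin at the centre of its underside.
- bottle: Reagent bottle with blue cap, 64 mm wide, 131 mm high, a bystander; origin at the centre of its underside.
- dropper: Brown dropper bottle, 31 mm wide, 90 mm high, a bystander; origin at the centre of its underside.
- dish: Petri dish with blue crystals, 60 mm wide, 14 mm high, a bystander; origin at the centre of its underside.
- goggles: Safety goggles, 158 x 149 x 43 mm, a bystander; origin at the centre of the underside.
Things that resemble listed ones, but are neither listed nor needed, are in the scene too. There is more than one size of the probe; the job needs the larger.

How it is judged:
By the outcome, as a careful person would: the job done as asked, in the order asked, and still so for the second after the job is handed in, with the robot touching nothing.
It also fails if it takes over 61 s, if anything falls off the work surface, if the arm or the gripper's body presses on something with over 40 N, if the wrist force passes 120 N, or if a joint passes its speed limit or range.

ROBOT

A 6-joint arm with a two-finger parallel gripper is mounted at the origin on a cart in front of the work surface, level with it; the furniture and walls round the work are solid. World frame = base frame: x ahead of the robot, y to its left, z up, the work surface at z = 0. Lengths are in m, angles in rad, forces in N, time in s.
With the tool pointing down it reaches from about 0.4 to 0.825 m from the base axis. Payload 7 kg.
Tool frame: the origin (TCP) lies midway between the tips of the shut fingers; the grasp point (between the pads) lies 19 mm behind it; z points along the fingers, y is the line along which they close (so a half turn about z gives the same grasp; the last joint's range is limited). The gripper opens to 88 mm and grips with 3 to 60 N. Pads are 19 mm wide; open, the fingers measure 130 mm over their backs; the gripper's body (78 mm by 193 mm) begins 47 mm behind the grasp point.
Start: joints at [-0.941, 0.359, 0.012, 0, -1.224, -0.288], TCP at [0.226, -0.636, 0.227] pointing down, gripper open.
Joint ranges: [-3.07, 3.07], [-1.43, 2.12], [-1.02, 1.25], [-3.03, 1.67], [-3.05, -0], [-3.03, 3.03]. Speed limits (rad/s): [2.39, 2.39, 3.01, 3.14, 3.14, 3.14].

INTERFACE

Orientations are given as [roll, pitch, yaw] about the fixed x, y, z axes, in that order (R = Rz(yaw) Ry(pitch) Rx(roll)).
In Python, from station import monitor, viewer, arm gives the robot as it stands.
- The arm moves only by the tool move_arm, never from a script. Its argument "deltas" is a list that holds one entry, the list of rows, each a list of 7 numbers: the turn, a rotation vector about the tool's x, y, z in degrees, then the shift along the tool's x, y, z in m, then the finger opening in m, from 0 to 0.0876. A call has 1 to 12 rows; each row is the pose to reach, as a shift and turn from the pose commanded when the call began, along the tool's axes at that moment; what a row does not reach only later rows make up. A row lasts 1/12 s, in which the tool goes at most 41.7 mm and 7.16 degrees, less where a joint would pass 70% of its speed; a pose out of reach is approached as far as the arm can. A call with a gripper value outside its range is refused whole. The fingers move at their own pace and stop on an object; "force" is the grip in N (left out, the last holds). Time passes only in rows, so rows that repeat a pose let the fingers close. It gives the time, the measured TCP pose, the force and the opening at its end, in the units of the state.
- monitor.get_state(): the state, without advancing time (a new reading comes with each control period).
- viewer.grab_frame(name): name is "scene" or "top" or "wrist"; returns a dict with "frame" (400x640x3 uint8, blue, green, red), "vfov" (degrees; the focal length in pixels is half the picture's height over the tangent of half this angle, whatever the lens; pixels are square), "cx", "cy" (the principal point, pixels), "xyz" and "orientation" of the camera in the world; the wrist camera has in their place "hand_eye" (4x4, takes a point from camera to tool coordinates, whose origin is the TCP and whose axes are the flange's). Camera axes: x right, y down, z forward; pixel columns grow to the right and rows downward; lengths in m; the calibration is good to about 2 mm. A picture is of the moment at which its call begins: read the wrist's pose just before it. There is no depth.
- arm.job_done(): hands the job in, once; it reports no verdict.
The state is a dict: "t": time; "q": joint angles; "qd": joint speeds; "joint_efforts": joint torques, N m; "eef_pos": TCP position; "ee_rot": TCP orientation; "force": force on the tool from outside, world axes, zero at the start; "moment": the same for the moment, N m; "width": finger opening in m.
Only numpy, scipy, OpenCV 4.12 (cv2) and the standard library are available. Lean on these libraries where they do the work, as an engineer would, in place of code of your own. Each camera call takes 0.05 s, during which the arm holds its last target. There are 200 camera calls.

## Working session

There is one attempt and no reset: what is moved stays moved. The work goes in short steps, Python scripts to look and compute and a tool call to move; the robot and the scene stay as the last step left them, time stands still between calls to the robot, and variables do not carry over. Pictures are saved under pics/ and viewed, on a budget of 10 in all, crops included, one or two more only if the job needs it, and the job is handed in when it is done.

Besides the shell and the picture viewer there is one more tool, called as name(argument=value, ...), one argument or row to a line, values as JSON. move_arm: Moves the arm, as the interface text tells. Its arguments: {"type":"object","properties":{"deltas":{"type":"array","items":{"type":"array","items":{"type":"array","items":{"type":"number"}}}},"force":{"type":"number"}},"required":["deltas"]}

```bash
ls; mkdir -p pics; cat > h.py <<'E'
import numpy as np, cv2, pickle
from scipy.spatial.transform import Rotation as R
from station import monitor, viewer, arm
def state(): 
    s=monitor.get_state(); return s
def grab(name,save):
    s=monitor.get_state(); f=viewer.grab_frame(name); f=dict(f)
    if 'hand_eye' in f:
        T=np.eye(4);T[:3,:3]=R.from_euler('xyz',s['ee_rot']).as_matrix();T[:3,3]=s['eef_pos']
        f['T']=T@np.array(f['hand_eye'])
    else:
        T=np.eye(4);o=np.array(f['orientation'],float)
        T[:3,:3]=o if o.shape==(3,3) else R.from_euler('xyz',o).as_matrix()
        T[:3,3]=f['xyz'];f['T']=T
    cv2.imwrite(f'pics/{save}.png',f['frame']); pickle.dump(f,open(f'pics/{save}.pkl','wb')); return f
def load(save): return pickle.load(open(f'pics/{save}.pkl','rb'))
def foc(f): return f['frame'].shape[0]/2/np.tan(np.radians(f['vfov'])/2)
def atz(f,u,v,z):
    d=f['T'][:3,:3]@np.array([(u-f['cx'])/foc(f),(v-f['cy'])/foc(f),1]); c=f['T'][:3,3]
    return c+d*(z-c[2])/d[2]
def proj(f,p):
    p=f['T'][:3,:3].T@(np.array(p)-f['T'][:3,3]); return np.array([f['cx'],f['cy']])+foc(f)*p[:2]/p[2]
E
python3 - <<'E'
from h import *
print(state())
for n in ('scene','top','wrist'):
    f=grab(n,n+'0'); print({k:v for k,v in f.items() if k!='frame'})
E
```

```text
pics
{'t': 0.0, 'q': array([-9.40912208e-01,  3.59371970e-01,  1.10566643e-02, -3.43129507e-04,
       -1.22409173e+00, -2.88094774e-01]), 'qd': array([-0.00047554, -0.00201565,  0.00092734, -0.00036735, -0.00175381,
       -0.00114395]), 'joint_efforts': array([-1.64651410e-03, -5.82718956e+01,  2.93042958e+01,  6.99677020e+00,
        6.79421137e-03, -1.34868901e-04]), 'eef_pos': array([ 0.22604728, -0.63550654,  0.22563264]), 'ee_rot': array([ 3.13995667e+00, -1.48416756e-04, -2.79992004e+00]), 'force': array([-0.94785408, -0.21212305,  0.42004526]), 'moment': array([-0.06094315,  0.02511195, -0.01847083]), 'width': 0.0878428852327808}
{'vfov': 50.43077507160513, 'cx': 319.75646190432957, 'cy': 198.10179721341314, 'xyz': array([-0.17999515, -0.02572448,  0.60212973]), 'orientation': array([-2.14421293, -0.01847076, -2.03351896]), 'T': array([[-0.44630994, -0.49238164,  0.7472401 , -0.17999515],
       [-0.89468783,  0.22828291, -0.38395391, -0.02572448],
       [ 0.01846971, -0.83990906, -0.54241279,  0.60212973],
       [ 0.        ,  0.        ,  0.        ,  1.        ]])}
{'vf
[... 523 characters left out ...]
'hand_eye': array([[-1.96883224e-03, -9.67780706e-01, -2.51786873e-01,
         6.84167342e-02],
       [ 9.99997861e-01, -1.74580440e-03, -1.10916114e-03,
        -8.22337616e-05],
       [ 6.33854115e-04, -2.51788518e-01,  9.67782073e-01,
        -1.57799155e-01],
       [ 0.00000000e+00,  0.00000000e+00,  0.00000000e+00,
         1.00000000e+00]]), 'T': array([[-3.33267003e-01,  9.12561985e-01,  2.36988878e-01,
         1.61760944e-01],
       [ 9.42832058e-01,  3.22326330e-01,  8.46962063e-02,
        -6.58750718e-01],
       [ 9.02783027e-04,  2.51667162e-01, -9.67813424e-01,
         3.83496632e-01],
       [ 0.00000000e+00,  0.00000000e+00,  0.00000000e+00,
         1.00000000e+00]])}
```

View pics/top0.png

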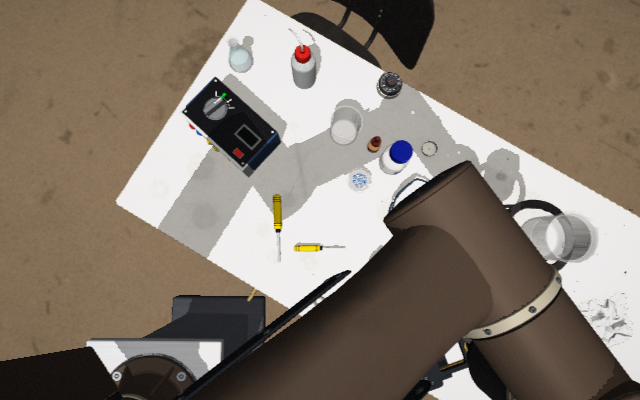

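View pics/scene0.png

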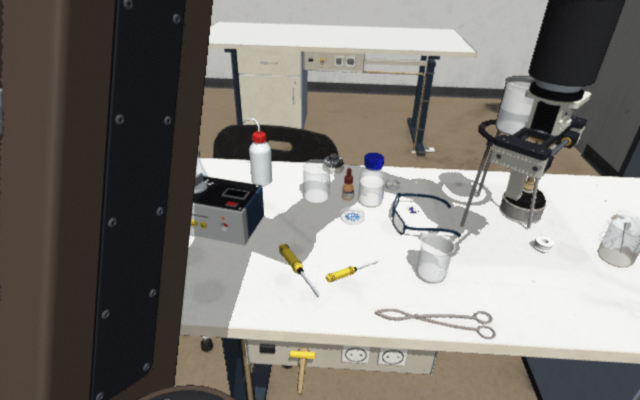

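The top view shows the supply around (230,125), with its knob at (215,107) and its front towards the lower left. The yellow-handled candidates are:
- the large probe, handle (277,212) and tip (279,260) in the top view
- the small one, handle (308,247) and tip (343,246) in the top view
- a yellow-topped hanging item, (302,355) in the scene view, below the table

The larger probe is the left one. I'll check it and the supply in a close crop.

```bash
python3 - <<'E'
from h import *
f=load('top0')
c=f['frame'][65:275,170:360]
c=f['frame'][70:180,175:290]; a=cv2.resize(c,None,fx=5,fy=5,interpolation=cv2.INTER_CUBIC)
cv2.imwrite('pics/c1.png',a)
c=f['frame'][185:270,250:355]; a=cv2.resize(c,None,fx=6,fy=6,interpolation=cv2.INTER_CUBIC)
cv2.imwrite('pics/c2.png',a)
E
```

```text
(no output)
```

View pics/c1.png

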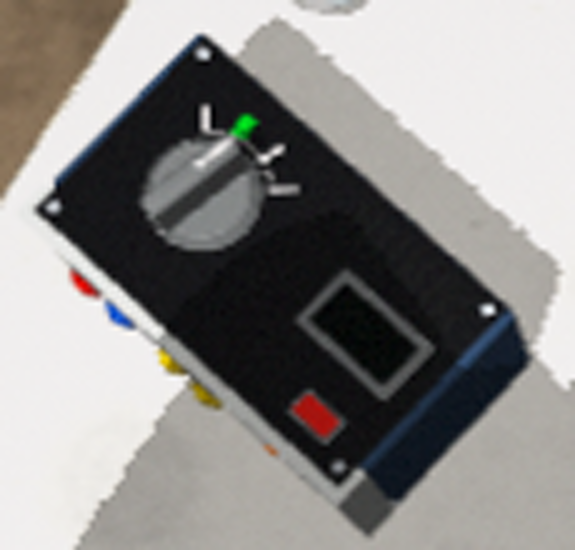

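View pics/c2.png

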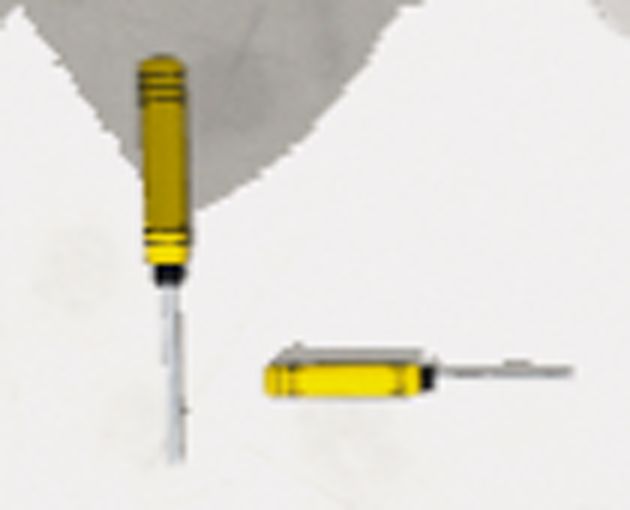

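The crop shows the larger probe on the left: handle 85 px long in the crop and 18 mm square, twice the area of the small one. It lies level with its tip at crop (177,462). The selector pointer lies along the third mark, so about 1.0, and the green mark is one step counter-clockwise.

```bash
python3 - <<'E'
from h import *
f=load('top0')
def c1(x,y,z): return atz(f,(x+.5)/5-.5+175,(y+.5)/5-.5+70,z)[:2]
def c2(x,y,z): return atz(f,(x+.5)/6-.5+250,(y+.5)/6-.5+185,z)[:2]
P=dict(bl=c1(202,35,.092),fl=c1(38,207,.092),fr=c1(343,490,.092),br=c1(515,313,.092))
for k,v in P.items(): print(k,v.round(4))
for a,b in(('bl','fl'),('br','fr'),('fl','fr'),('bl','br')):
    d=P[a]-P[b]; print(a,b,np.linalg.norm(d).round(4),np.degrees(np.arctan2(d[1],d[0])).round(1))
print('skirt',c1(200,195,.098), 'bar', c1(165,222,.122),c1(250,155,.122))
for n,z,p in(('end',.009,(161,55)),('collar',.009,(169,274)),('front',.009,(167,262)),('tip',.009,(177,462))): print(n,c2(*p,z))
g=[c2(161,55,.009),c2(177,462,.009)];d=g[1]-g[0];print(np.linalg.norm(d),np.degrees(np.arctan2(d[1],d[0])),g[0]+d*60/165)
g=[c2(265,380,.006),c2(573,372,.006)];print('small',g,np.linalg.norm(g[1]-g[0]))
for n,u,v in(('beaker',343,132),('dropper',374,148),('dish',360,180)): print(n,atz(f,u,v,0))
E
```

```text
bl [ 0.7595 -0.1429]
fl [ 0.677  -0.0719]
fr [ 0.5487 -0.2145]
br [ 0.6313 -0.2896]
bl fl 0.1089 -40.7
br fr 0.1116 -42.3
fl fr 0.1918 48.0
bl br 0.1948 48.8
skirt [ 0.68182988 -0.14667269] bar [ 0.66119706 -0.13832377] [ 0.69218854 -0.1744006 ]
end [ 0.50072803 -0.2816592 ]
collar [ 0.41182795 -0.28706332]
front [ 0.41664868 -0.28614046]
tip [ 0.33680189 -0.29207699]
0.16425684708714988 -176.36364509531742 [ 0.44111852 -0.28544748]
small [array([ 0.36981106, -0.3264292 ]), array([ 0.37461718, -0.45060854])] 0.12427230808359667
beaker [ 0.66027856 -0.4437264   0.        ]
dropper [ 0.62059749 -0.52163458  0.        ]
dish [ 0.53915937 -0.48685601  0.        ]
```

```bash
cat >> h.py <<'E'
def to(x,y,z,yaw,s=None):
    "shift/turn in tool axes from measured pose to a tool-down pose (yaw deg)"
    s=s or state(); A=R.from_euler('xyz',s['ee_rot']); B=R.from_euler('xyz',[np.pi,0,np.radians(yaw)])
    print('turn',np.degrees((A.inv()*B).as_rotvec()).round(2),'shift',A.inv().apply(np.array([x,y,z])-s['eef_pos']).round(4))
E
python3 - <<'E'
from h import *
to(.226,-.636,.30,-160.4); to(.665,-.14,.30,-55.8)
E
```

```text
turn [ 0.07 -0.01 -0.02] shift [ 0.0002 -0.0002 -0.0742]
turn [ 6.0000e-02  6.0000e-02 -1.0462e+02] shift [-0.5796  0.32   -0.0738]
```

move_arm(
  deltas=[
    [[0, 0, 0, 0, 0, -0.04, 0.0876], [0, 0, 0, 0, 0, -0.074, 0.0876], [0, 0, -104.6, -0.58, 0.32, -0.074, 0.0876], [0, 0, -104.6, -0.58, 0.32, -0.074, 0.0876], [0, 0, -104.6, -0.58, 0.32, -0.074, 0.0876], [0, 0, -104.6, -0.58, 0.32, -0.074, 0.0876], [0, 0, -104.6, -0.58, 0.32, -0.074, 0.0876], [0, 0, -104.6, -0.58, 0.32, -0.074, 0.0876], [0, 0, -104.6, -0.58, 0.32, -0.074, 0.0876], [0, 0, -104.6, -0.58, 0.32, -0.074, 0.0876], [0, 0, -104.6, -0.58, 0.32, -0.074, 0.0876], [0, 0, -104.6, -0.58, 0.32, -0.074, 0.0876]],
  ],
)

```text
t: 1.15
eef_pos: [0.5034, -0.3221, 0.3006]
ee_rot: [-3.142, 0.0, -1.544]
force: [0.8, -0.5, 0.2]
width: 0.088
```

```bash
python3 - <<'E'
from h import *
s=state();print(s['t'],s['q'],s['eef_pos'],s['ee_rot']); to(.665,-.14,.30,-55.8)
E
```

```text
1.15 [-2.42604023e-01  1.93620700e-01 -4.70395606e-02 -1.00603667e-04
 -1.33008079e+00  2.69922860e-01] [ 0.50336878 -0.32212104  0.30060253] [-3.14151333e+00  7.94270245e-05 -1.54350147e+00]
turn [-1.000e-02  0.000e+00 -3.264e+01] shift [-0.1776 -0.1665  0.0006]
```

move_arm(
  deltas=[
    [[0, 0, -32.6, -0.178, -0.166, 0, 0.0876], [0, 0, -32.6, -0.178, -0.166, 0, 0.0876], [0, 0, -32.6, -0.178, -0.166, 0, 0.0876], [0, 0, -32.6, -0.178, -0.166, 0, 0.0876], [0, 0, -32.6, -0.178, -0.166, 0, 0.0876], [0, 0, -32.6, -0.178, -0.166, 0, 0.0876], [0, 0, -32.6, -0.178, -0.166, 0, 0.0876], [0, 0, -32.6, -0.178, -0.166, 0, 0.0876]],
  ],
)

```text
t: 1.82
eef_pos: [0.6655, -0.1406, 0.299]
ee_rot: [3.14, 0.001, -0.978]
force: [-1.2, 0.3, 0.2]
width: 0.0875
```

```bash
python3 - <<'E'
from h import *
s=state();print(s['t'],s['q'],s['eef_pos'],s['ee_rot'],s['qd'].round(3)); f=grab('wrist','w1')
E
```

```text
1.8167 [ 7.74680188e-02  3.36437513e-01  1.42044277e-01 -2.84793629e-04
 -1.37857842e+00  5.15137421e-01] [ 0.66551724 -0.14061128  0.29902446] [ 3.13983728e+00  1.31485559e-03 -9.78246751e-01] [-0.037 -0.031 -0.019  0.004 -0.002  0.01 ]
```

View pics/w1.png

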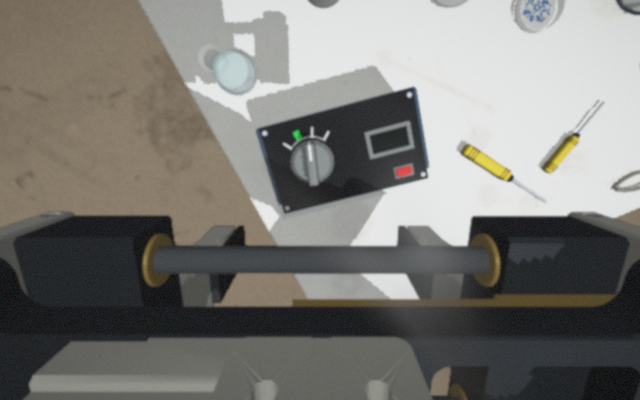

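The wrist view shows the supply with corners near (258,130), (414,88), (428,178) and (285,212), and the knob at (312,160). The bar stands almost upright in the image and the pointer is up, at the third mark. Next I'll enlarge it to measure.

```bash
python3 - <<'E'
from h import *
f=load('w1'); c=f['frame'][80:220,250:440]; cv2.imwrite('pics/c3.png',cv2.resize(c,None,fx=4,fy=4,interpolation=cv2.INTER_CUBIC))
E
```

```text
(no output)
```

View pics/c3.png

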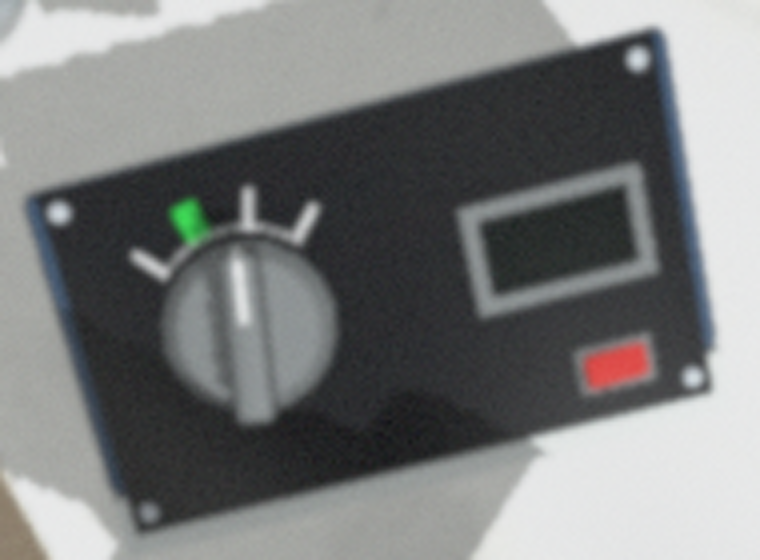

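```bash
python3 - <<'E'
from h import *
f=load('w1')
def c(x,y,z): return atz(f,(x+.5)/4-.5+250,(y+.5)/4-.5+80,z)[:2]
for z,q in((.0935,dict(bl=(59,213),br=(637,60),fr=(692,377),fl=(150,513))),(.093,dict(bl=(38,196),br=(657,30),fr=(711,390),fl=(137,531)))):
    P={k:c(*v,z) for k,v in q.items()}
    for a,b in(('bl','fl'),('br','fr'),('fl','fr'),('bl','br')):
        d=P[a]-P[b]; print(a,b,np.linalg.norm(d).round(4),np.degrees(np.arctan2(d[1],d[0])).round(2))
    m=sum(P.values())/4;print(P,'centre',m)
    X=(P['bl']+P['br']-P['fl']-P['fr']);X/=np.linalg.norm(X); Y=(P['bl']+P['fl']-P['br']-P['fr']);yaw=np.arctan2(X[1],X[0]);yaw2=np.arctan2(Y[1],Y[0])-np.pi/2
    print('yaw',np.degrees([yaw,yaw2])); yv=np.array([-X[1],X[0]]); print('sel',m+.004*X+.042*yv,'mouth',m-.06*X-.055*yv)
a,b=c(254,424,.122),c(236,248,.122);print('bar',a,b,np.linalg.norm(b-a),(a+b)/2,np.degrees(np.arctan2(*(b-a)[::-1])))
print('skirt',c(249,323,.098),c(162,323,.098)-c(337,323,.098))
E
```

```text
bl fl 0.098 -41.5
br fr 0.0974 -41.66
fl fr 0.1771 48.39
bl br 0.1774 48.18
{'bl': array([ 0.75100372, -0.14710857]), 'br': array([ 0.63273346, -0.27927651]), 'fr': array([ 0.55999617, -0.21455695]), 'fl': array([ 0.67758651, -0.08216279])} centre [ 0.65532996 -0.1807762 ]
yaw [-41.57879739 -41.71742269]
sel [ 0.68619542 -0.15201296] mouth [ 0.57394662 -0.18209964]
bl fl 0.1094 -42.11
br fr 0.1099 -42.72
fl fr 0.1882 48.14
bl br 0.1894 48.29
{'bl': array([ 0.75893801, -0.14781504]), 'br': array([ 0.63292725, -0.28919731]), 'fr': array([ 0.55221259, -0.21467169]), 'fl': array([ 0.67781044, -0.07448458])} centre [ 0.65547207 -0.18154215]
yaw [-42.41424651 -41.78377052]
sel [ 0.68675364 -0.15323202] mouth [ 0.57407809 -0.18167882]
bar [ 0.66873729 -0.13103954] [ 0.70086094 -0.17047309] 0.050861915469893194 [ 0.68479911 -0.15075631] -50.83279159408265
skirt [ 0.68505186 -0.15187188] [0.04452453 0.02984122]
```

```bash
python3 - <<'E'
from h import *
to(.6855,-.1515,.106,-56)
E
```

```text
turn [ 0.08  0.05 -0.12] shift [ 0.0198 -0.0121  0.1936]
```

move_arm(
  deltas=[
    [[0, 0, 0, 0.02, -0.012, 0.04, 0.0876], [0, 0, 0, 0.02, -0.012, 0.08, 0.0876], [0, 0, 0, 0.02, -0.012, 0.12, 0.0876], [0, 0, 0, 0.02, -0.012, 0.15, 0.0876], [0, 0, 0, 0.02, -0.012, 0.175, 0.0876], [0, 0, 0, 0.02, -0.012, 0.193, 0.0876], [0, 0, 0, 0.02, -0.012, 0.193, 0.04], [0, 0, 0, 0.02, -0.012, 0.193, 0.02], [0, 0, 0, 0.02, -0.012, 0.193, 0.02]],
  ],
  force=15,
)

```text
t: 2.62
eef_pos: [0.6865, -0.1534, 0.1095]
ee_rot: [-3.14, -0.002, -0.981]
force: [0.1, 0.2, 1.1]
width: 0.0729
```

```bash
python3 - <<'E'
from h import *
to(.6855,-.1515,.106,-56); s=state(); print(s['width'],s['force'],s['moment'])
E
```

```text
turn [-0.09 -0.09 -0.23] shift [-0.0021 -0.0003  0.0035]
0.0729041863968295 [0.07311611 0.15802434 1.08346506] [-0.01272502  0.09873494 -0.03143275]
```

move_arm(
  deltas=[
    [[0, 0, 0, -0.002, 0, 0.002, 0.0], [0, 0, 0, -0.002, 0, 0.002, 0.0], [0, 0, 0, -0.002, 0, 0.002, 0.0], [0, 0, 0, -0.002, 0, 0.002, 0.0], [0, 0, 0, -0.002, 0, 0.002, 0.0], [0, 0, 0, -0.002, 0, 0.002, 0.0], [0, 0, 0, -0.002, 0, 0.002, 0.0], [0, 0, 0, -0.002, 0, 0.002, 0.0]],
  ],
  force=15,
)

```text
t: 3.28
eef_pos: [0.6847, -0.1508, 0.1055]
ee_rot: [3.142, 0.0, -0.981]
force: [0.1, 0.9, -1.0]
width: 0.02
```

```bash
python3 - <<'E'
from h import *
to(.6855,-.1515,.106,-56); s=state(); print(s['width'],s['force'],s['moment'],s['q'])
E
```

```text
turn [ 0.    0.   -0.19] shift [ 0.001  -0.0003 -0.0005]
0.01999837054247223 [ 0.07732706  0.88805238 -0.97753878] [-0.01747628  0.12420058 -0.00936573] [ 6.02714380e-02  4.87647919e-01 -7.35057108e-02 -1.42053970e-05
 -1.00974561e+00  5.29756728e-01]
```

move_arm(
  deltas=[
    [[0, 0, 0, 0, 0, 0, 0], [0, 0, 0, 0, 0, 0, 0], [0, 0, 0, 0, 0, 0, 0], [0, 0, 0, 0, 0, 0, 0]],
  ],
  force=15,
)

```text
t: 3.62
eef_pos: [0.6854, -0.1507, 0.1056]
ee_rot: [-3.141, -0.001, -0.981]
force: [4.6, 0.2, -2.6]
width: 0.0116
```

move_arm(
  deltas=[
    [[0, 0, -5, 0, 0, 0, 0], [0, 0, -10, 0, 0, 0, 0], [0, 0, -15, 0, 0, 0, 0], [0, 0, -20, 0, 0, 0, 0], [0, 0, -25, 0, 0, 0, 0], [0, 0, -29, 0, 0, 0, 0], [0, 0, -29, 0, 0, 0, 0], [0, 0, -29, 0, 0, 0, 0]],
  ],
  force=15,
)

```text
t: 4.28
eef_pos: [0.6858, -0.1503, 0.1056]
ee_rot: [-3.14, -0.002, -0.474]
force: [5.4, 1.5, -2.1]
width: 0.0119
```

```bash
python3 - <<'E'
from h import *
s=state(); print(s['t'],s['ee_rot'],np.degrees(s['ee_rot'][2]),s['width'],s['force'],s['moment'])
E
```

```text
4.2833 [-3.14028130e+00 -1.58661683e-03 -4.73957681e-01] -27.155774801344425 0.011916771245082279 [ 5.43393978  1.53403771 -2.07811612] [ 0.62047081 -1.68038327 -0.01984336]
```

move_arm(
  deltas=[
    [[0, 0, -29, 0, 0, 0, 0.05], [0, 0, 0, 0, 0, 0, 0.05], [0, 0, 0, 0, 0, 0, 0.05], [0, 0, 0, 0, 0, 0, 0.05], [0, 0, 0, 0, 0, 0, 0.05], [0, 0, 0, 0, 0, -0.03, 0.05], [0, 0, 0, 0, 0, -0.07, 0.0876], [0, 0, 0, 0, 0, -0.11, 0.0876], [0, 0, 0, 0, 0, -0.15, 0.0876], [0, 0, 0, 0, 0, -0.15, 0.0876], [0, 0, 0, 0, 0, -0.15, 0.0876]],
  ],
  force=15,
)

```text
t: 5.2
eef_pos: [0.6859, -0.151, 0.2593]
ee_rot: [-3.139, -0.005, -0.474]
force: [-0.5, -0.0, -1.9]
width: 0.0779
```

The first row carried a leftover -29° turn, capped at about 7° and reversed in the next row. I'll check the knob before going on.

```bash
python3 - <<'E'
from h import *
f=grab('wrist','w2'); u,v=proj(f,[.6855,-.1515,.11]).round().astype(int); print(u,v)
v0=max(v-110,0);u0=max(u-120,0); c=f['frame'][v0:v0+200,u0:u0+260]; print(u0,v0); cv2.imwrite('pics/c4.png',cv2.resize(c,None,fx=3,fy=3,interpolation=cv2.INTER_CUBIC))
E
```

```text
321 186
201 76
```

View pics/c4.png

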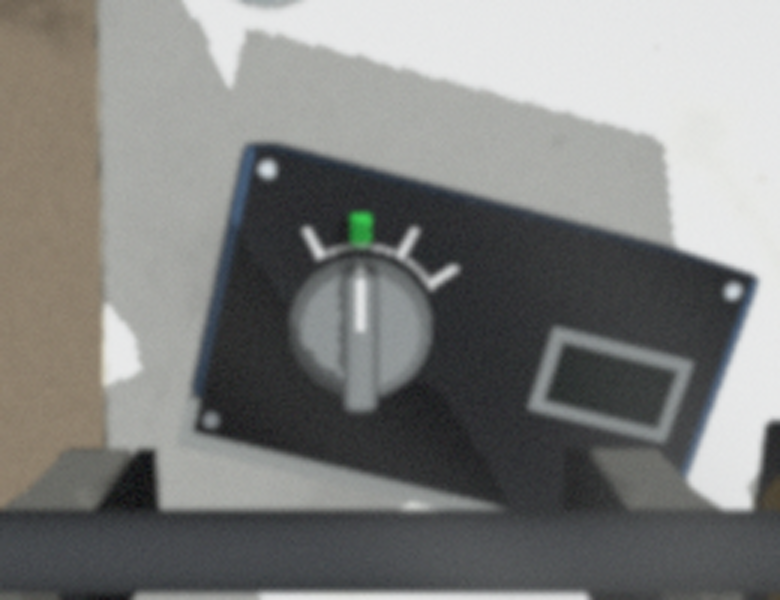

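The pointer (crop 361,290) is on the green mark (361,228). Next is the probe, which I'll cross-check with the w1 pixels: end (461,147), tip (546,202).

```bash
python3 - <<'E'
from h import *
f=load('w1'); a,b=atz(f,461,147,.009),atz(f,546,202,.009);d=b-a
print(a,b,np.linalg.norm(d),np.degrees(np.arctan2(d[1],d[0])),a+d*60/165)
to(.441,-.2855,.2,-176.4)
E
```

```text
[ 0.50456921 -0.28318585  0.009     ] [ 0.33575676 -0.29236772  0.009     ] 0.16906197039381093 -176.88669325352978 [ 0.44318286 -0.28652471  0.009     ]
turn [-1.4000e-01  7.0000e-02  1.4923e+02] shift [-0.1555  0.2312  0.0561]
```

move_arm(
  deltas=[
    [[0, 0, 149.2, -0.155, 0.231, 0, 0.06], [0, 0, 149.2, -0.155, 0.231, 0, 0.06], [0, 0, 149.2, -0.155, 0.231, 0, 0.06], [0, 0, 149.2, -0.155, 0.231, 0.05, 0.06], [0, 0, 149.2, -0.155, 0.231, 0.05, 0.06], [0, 0, 149.2, -0.155, 0.231, 0.05, 0.06], [0, 0, 149.2, -0.155, 0.231, 0.05, 0.06], [0, 0, 149.2, -0.155, 0.231, 0.05, 0.06], [0, 0, 149.2, -0.155, 0.231, 0.05, 0.06], [0, 0, 149.2, -0.155, 0.231, 0.05, 0.06], [0, 0, 149.2, -0.155, 0.231, 0.05, 0.06], [0, 0, 149.2, -0.155, 0.231, 0.05, 0.06]],
  ],
)

```text
t: 6.25
eef_pos: [0.44, -0.2853, 0.204]
ee_rot: [3.139, -0.0, -1.981]
force: [-0.9, 0.6, 0.4]
width: 0.06
```

```bash
python3 - <<'E'
from h import *
to(.441,-.2855,.16,-176.5); print(state()['q'])
E
```

```text
turn [ 0.14 -0.11 63.01] shift [-0.0002 -0.0011  0.044 ]
[-2.01000967e-01  1.29419422e-01 -3.48678266e-01 -3.97498740e-04
 -1.09564511e+00 -2.08876261e-01]
```

move_arm(
  deltas=[
    [[0, 0, 63, 0, -0.001, 0.044, 0.06], [0, 0, 63, 0, -0.001, 0.044, 0.06], [0, 0, 63, 0, -0.001, 0.044, 0.06], [0, 0, 63, 0, -0.001, 0.044, 0.06], [0, 0, 63, 0, -0.001, 0.044, 0.06], [0, 0, 63, 0, -0.001, 0.044, 0.06], [0, 0, 63, 0, -0.001, 0.044, 0.06], [0, 0, 63, 0, -0.001, 0.044, 0.06], [0, 0, 63, 0, -0.001, 0.044, 0.06], [0, 0, 63, 0, -0.001, 0.044, 0.06], [0, 0, 63, 0, -0.001, 0.044, 0.06]],
  ],
)

```text
t: 7.17
eef_pos: [0.4413, -0.2856, 0.1604]
ee_rot: [3.141, -0.002, -3.071]
force: [-0.7, -0.1, 0.2]
width: 0.0603
```

```bash
python3 - <<'E'
from h import *
f=grab('wrist','w3'); fr=f['frame']
hsv=cv2.cvtColor(fr,cv2.COLOR_BGR2HSV); m=cv2.inRange(hsv,(20,120,60),(35,255,255)); 
n,l,st,ce=cv2.connectedComponentsWithStats(m)
for i in range(1,n):
    if st[i,4]>150: 
        ys,xs=np.where(l==i); print(st[i],ce[i],atz(f,*ce[i],.012), cv2.minAreaRect(np.c_[xs,ys].astype(np.float32)))
cv2.imwrite('pics/c5.png',cv2.resize(fr[0:260,180:460],None,fx=2.2,fy=2.2))
to(.441,-.2855,.004,-176.5)
E
```

```text
[221 107  63  14 720] [252.28055556 113.64305556] [ 0.37083084 -0.36021685  0.012     ] ((252.03868103027344, 113.6103744506836), (62.33241653442383, 11.98867416381836), 2.4895529747009277)
[ 312  163   15   75 1004] [319.0438247  198.86155378] [ 0.45470919 -0.28726445  0.012     ] ((318.9999694824219, 199.99996948242188), (73.99998474121094, 13.999998092651367), 90.0)
[194 234  21  53 382] [200.89267016 260.67277487] [ 0.536959   -0.41717226  0.012     ] ((203.09425354003906, 259.9631042480469), (18.831438064575195, 52.23912811279297), 5.19442892074585)
[462 295 111  11 822] [518.11435523 299.60462287] [ 0.56198839 -0.04310123  0.012     ] ((517.0, 299.9999694824219), (109.99998474121094, 9.999998092651367), 0.0)
[238 299 130   8 591] [298.54483926 302.88663283] [ 0.58426065 -0.30301382  0.012     ] ((302.5, 302.5), (129.0, 7.0), -0.0)
turn [ 0.04 -0.1   0.58] shift [2.000e-04 1.000e-04 1.567e-01]
```

View pics/c5.png

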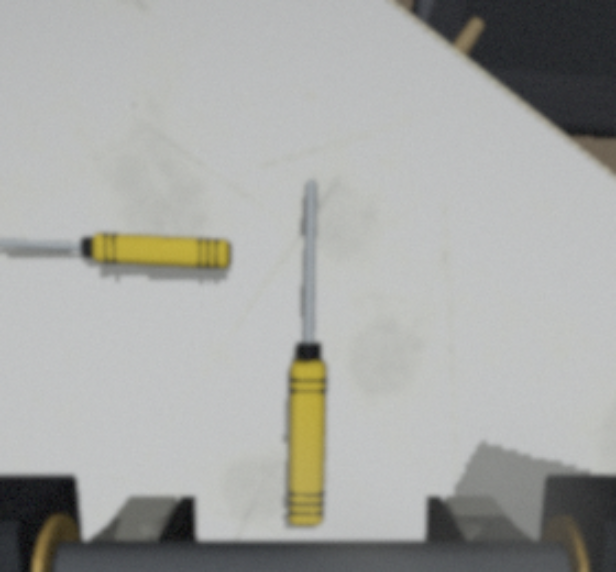

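The probe stands upright in the view between the open fingers: tip (321,82), handle front (320,164), handle end (319,239) in frame pixels. Nothing lies in the fingers' way.

```bash
python3 - <<'E'
from h import *
f=load('w3'); e=atz(f,318.6,238.6,.009);t=atz(f,321.4,82.3,.009);h=atz(f,320,164.5,.012);d=t-e
print(e,h,t,np.linalg.norm(d),np.linalg.norm(h-e),np.degrees(np.arctan2(d[1],d[0])),'grip',t-d/np.linalg.norm(d)*.105,h-d/np.linalg.norm(d)*.024)
to(.441,-.2863,.005,-177.2)
E
```

```text
[ 0.5019701  -0.28460504  0.009     ] [ 0.41740366 -0.28876863  0.012     ] [ 0.33617988 -0.2929186   0.009     ] 0.16599852669850282 0.08472199959919915 -177.1293049166072 grip [ 0.44104812 -0.28765998  0.009     ] [ 0.44137355 -0.28756666  0.012     ]
turn [ 0.03 -0.1   1.28] shift [ 0.0003 -0.0007  0.1557]
```

move_arm(
  deltas=[
    [[0, 0, 1.2, 0, -0.0015, 0.04, 0.06], [0, 0, 1.2, 0, -0.0015, 0.08, 0.06], [0, 0, 1.2, 0, -0.0015, 0.11, 0.06], [0, 0, 1.2, 0, -0.0015, 0.135, 0.06], [0, 0, 1.2, 0, -0.0015, 0.15, 0.04], [0, 0, 1.2, 0, -0.0015, 0.155, 0.03], [0, 0, 1.2, 0, -0.0015, 0.155, 0.03], [0, 0, 1.2, 0, -0.0015, 0.155, 0.03], [0, 0, 1.2, 0, -0.0015, 0.155, 0.03], [0, 0, 1.2, 0, -0.0015, 0.155, 0.03]],
  ],
  force=25,
)

```text
t: 8.05
eef_pos: [0.4432, -0.2876, 0.0079]
ee_rot: [-3.141, 0.002, -3.095]
force: [0.2, -0.4, 0.9]
width: 0.0312
```

move_arm(
  deltas=[
    [[0, 0, 0, 0, 0, 0, 0.01], [0, 0, 0, 0, 0, 0, 0.005], [0, 0, 0, 0, 0, 0, 0.005], [0, 0, 0, 0, 0, 0, 0.005], [0, 0, 0, 0, 0, 0, 0.005], [0, 0, 0, 0, 0, 0, 0.005]],
  ],
  force=25,
)

```text
t: 8.55
eef_pos: [0.4426, -0.2874, 0.0072]
ee_rot: [-3.141, 0.001, -3.095]
force: [-1.4, 1.8, 7.1]
width: 0.018
```

move_arm(
  deltas=[
    [[0, 0, 0, 0, 0, -0.02, 0.005], [0, 0, 0, 0, 0, -0.05, 0.005], [0, 0, 0, 0, 0, -0.09, 0.005], [0, 0, 0, 0, 0, -0.12, 0.005], [0, 0, 0, 0, 0, -0.12, 0.005]],
  ],
  force=40,
)

```text
t: 8.97
eef_pos: [0.4457, -0.2887, 0.133]
ee_rot: [-3.138, 0.009, -3.094]
force: [1.3, -0.0, 0.3]
width: 0.0176
```

```bash
python3 - <<'E'
from h import *
s=state();print(s['width'],s['force'],s['q']);to(.472,-.0911,.13,-41.7)
f=grab('wrist','w4')
E
```

```text
0.017553739157256946 [ 1.27296803 -0.01999448  0.32194105] [-0.20398733  0.20032072 -0.44175882  0.00210781 -0.91883304 -1.32029946]
turn [-7.3000e-01 -2.0000e-02 -1.3556e+02] shift [-0.0357  0.1961  0.0026]
```

move_arm(
  deltas=[
    [[0, 0, -135.5, 0, 0.02, 0, 0.005], [0, 0, -135.5, 0, 0.04, 0, 0.005], [0, 0, -135.5, -0.01, 0.06, 0, 0.005], [0, 0, -135.5, -0.01, 0.08, 0, 0.005], [0, 0, -135.5, -0.02, 0.1, 0, 0.005], [0, 0, -135.5, -0.02, 0.12, 0, 0.005], [0, 0, -135.5, -0.03, 0.14, 0, 0.005], [0, 0, -135.5, -0.03, 0.16, 0, 0.005], [0, 0, -135.5, -0.035, 0.18, 0, 0.005], [0, 0, -135.5, -0.035, 0.196, 0, 0.005], [0, 0, -135.5, -0.035, 0.196, 0, 0.005], [0, 0, -135.5, -0.035, 0.196, 0, 0.005]],
  ],
  force=40,
)

```text
t: 10.02
eef_pos: [0.4674, -0.089, 0.1255]
ee_rot: [3.14, -0.0, -1.587]
force: [0.1, 0.6, -1.0]
width: 0.0176
```

```bash
python3 - <<'E'
from h import *
s=state();print(s['width'],s['q']);to(.472,-.0911,.0462,-41.7)
E
```

```text
0.017591155373915777 [ 2.26319062e-01  1.26824819e-01 -5.54372873e-01 -5.47874207e-04
 -8.91413408e-01 -2.42603582e-01]
turn [ 1.000e-01  4.000e-02 -4.925e+01] shift [ 0.002  -0.0048  0.0793]
```

move_arm(
  deltas=[
    [[0, 0, -49.2, 0.002, -0.0045, 0, 0.005], [0, 0, -49.2, 0.002, -0.0045, 0, 0.005], [0, 0, -49.2, 0.002, -0.0045, 0, 0.005], [0, 0, -49.2, 0.002, -0.0045, 0, 0.005], [0, 0, -49.2, 0.002, -0.0045, 0, 0.005], [0, 0, -49.2, 0.002, -0.0045, 0.02, 0.005], [0, 0, -49.2, 0.002, -0.0045, 0.04, 0.005], [0, 0, -49.2, 0.002, -0.0045, 0.06, 0.005], [0, 0, -49.2, 0.002, -0.0045, 0.079, 0.005], [0, 0, -49.2, 0.002, -0.0045, 0.079, 0.005], [0, 0, -49.2, 0.002, -0.0045, 0.079, 0.005], [0, 0, -49.2, 0.002, -0.0045, 0.079, 0.005]],
  ],
  force=40,
)

```text
t: 11.02
eef_pos: [0.4728, -0.0921, 0.0479]
ee_rot: [3.141, 0.0, -0.736]
force: [-0.0, -0.4, 0.4]
width: 0.0179
```

```bash
python3 - <<'E'
from h import *
s=state();print(s['width'],s['eef_pos'],s['ee_rot'],s['q']);to(.472,-.0911,.0462,-41.7)
f=grab('wrist','w5'); g=grab('scene','s5'); t=grab('top','t5')
X=np.array([.7466,-.6652,0]); m=np.array([.574,-.182,.048]); tip=s['eef_pos']+.1066*R.from_euler('xyz',s['ee_rot']).apply([1,0,0])+[0,0,.0018]
print('tip est',tip)
for n,k in(('w',f),('s',g),('t',t)): print(n,'mouth',proj(k,m),'tip',proj(k,tip))
a=cv2.resize(f['frame'][0:150,230:410],None,fx=4,fy=4,interpolation=cv2.INTER_CUBIC)
u,v=proj(t,m).astype(int); b=cv2.resize(t['frame'][v-50:v+25,u-60:u+30],None,fx=5,fy=5,interpolation=cv2.INTER_CUBIC); print('tcrop',u-60,v-50)
cv2.imwrite('pics/c6.png',a); cv2.imwrite('pics/c6t.png',b)
E
```

```text
0.01785238391963714 [ 0.47275251 -0.0921196   0.04791832] [ 3.14121831e+00  1.82698024e-05 -7.36306521e-01] [ 2.17301048e-01  2.44441667e-01 -6.33127243e-01  3.15598922e-04
 -6.93543297e-01  6.16946039e-01]
turn [ 0.02  0.   -0.49] shift [-0.0012 -0.0003  0.0017]
tip est [ 0.5517382  -0.16370745  0.04971637]
w mouth [315.40028652 -32.09433957] tip [318.63338479  35.63913337]
s mouth [224.6364757  224.98780698] tip [219.01419189 232.19039097]
t mouth [233.22021556 160.3133388 ] tip [224.92906554 169.36798077]
tcrop 173 110
```

View pics/c6.png

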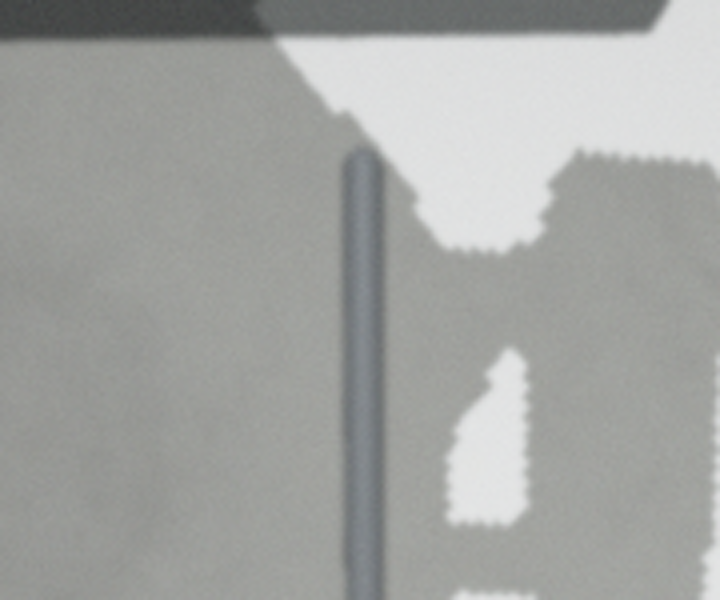

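The wrist view shows the rod straight and parallel to the tool x axis, tip at frame (321,37) against a predicted (318.6,35.6): about 1 mm to the right. I'll check the height and line from the scene and top views in one picture.

```bash
python3 - <<'E'
from h import *
g=load('s5');t=load('t5')
a=cv2.resize(g['frame'][175:275,170:290],None,fx=5,fy=5,interpolation=cv2.INTER_CUBIC)  
b=cv2.resize(t['frame'][100:200,190:230+20],None,fx=3.2,fy=5,interpolation=cv2.INTER_CUBIC) if 0 else cv2.resize(t['frame'][130:190,200:260],None,fx=3,fy=3,interpolation=cv2.INTER_CUBIC)
c=np.zeros((500,790,3),np.uint8); c[:,:600]=a; c[:180,605:785]=b; cv2.imwrite('pics/c7.png',c)
E
```

```text
(no output)
```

View pics/c7.png

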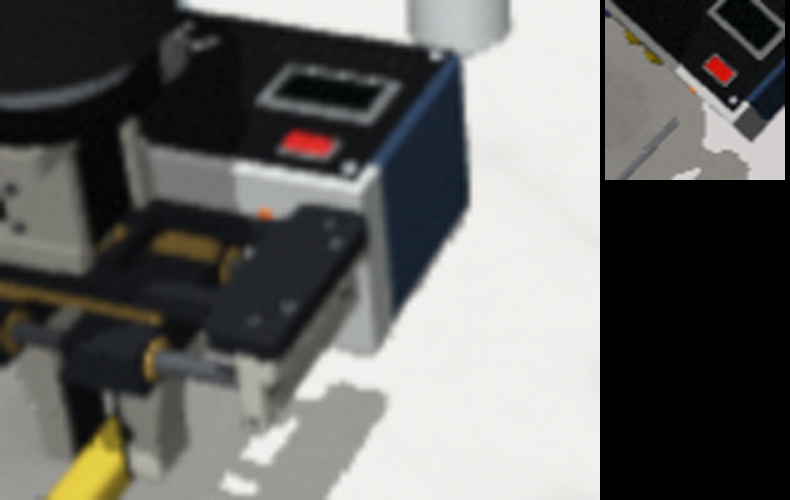

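The scene view is blocked by the gripper. The top crop puts the tip at frame (223.5,171), on the line of the recess axis and slightly short. Now I'll go in slowly, watching the force.

move_arm(
  deltas=[
    [[0, 0, -0.5, 0, -0.0013, 0.0017, 0.005], [0, 0, -0.5, 0, -0.0013, 0.0017, 0.005], [0, 0, -0.5, 0.01, -0.0013, 0.0017, 0.005], [0, 0, -0.5, 0.02, -0.0013, 0.0017, 0.005], [0, 0, -0.5, 0.026, -0.0013, 0.0017, 0.005], [0, 0, -0.5, 0.031, -0.0013, 0.0017, 0.005], [0, 0, -0.5, 0.031, -0.0013, 0.0017, 0.005], [0, 0, -0.5, 0.031, -0.0013, 0.0017, 0.005]],
  ],
  force=40,
)

```text
t: 11.83
eef_pos: [0.4964, -0.1123, 0.0456]
ee_rot: [3.141, 0.0, -0.729]
force: [-0.8, -0.1, -0.9]
width: 0.0174
```

```bash
cat > chk.py <<'E'
from h import *
s=state(); X=np.array([.7466,-.6652,0]);Y=np.array([.6652,.7466,0]); m=np.array([.574,-.182,.048])
A=R.from_euler('xyz',s['ee_rot']); tip=s['eef_pos']+A.apply([.1066,0,0])+[0,0,.0018]
d=tip-m; print('t',s['t'],'tip rel mouth xyz mm',(1e3*np.array([d@X,d@Y,d[2]])).round(1),'F',[round(float(s['force']@v),1) for v in (X,Y,[0,0,1])],'yaw',np.degrees(s['ee_rot'][2]).round(2),'w',s['width'])
to(.472,-.0911,.0462,-41.7,s)
f=grab('wrist','k%d'%(s['t']*100)); print('tip px',proj(f,tip))
E
python3 chk.py
```

```text
t 11.8333 tip rel mouth xyz mm [ 2.3  0.3 -0.7] F [-0.5, -0.6, -0.9] yaw -41.76 w 0.01736715945517237
turn [ 0.02  0.03 -0.06] shift [-0.0323  0.0004 -0.0006]
tip px [318.63927729  35.62349289]
```

move_arm(
  deltas=[
    [[0, 0, 0, 0.002, 0, -0.0007, 0.005], [0, 0, 0, 0.004, 0, -0.0007, 0.005], [0, 0, 0, 0.005, 0, -0.0007, 0.005], [0, 0, 0, 0.006, 0, -0.0007, 0.005], [0, 0, 0, 0.006, 0, -0.0007, 0.005]],
  ],
)

```text
t: 12.3
eef_pos: [0.4994, -0.1155, 0.0461]
ee_rot: [3.14, 0.002, -0.728]
force: [-2.8, 3.8, 0.2]
width: 0.0174
```

```bash
python3 chk.py
```

```text
t 12.3 tip rel mouth xyz mm [ 6.7  0.1 -0.4] F [-4.6, 1.0, 0.2] yaw -41.71 w 0.01744898286898866
turn [ 0.07  0.13 -0.01] shift [-0.0367  0.0001 -0.    ]
tip px [318.64502599  35.62878911]
```

The contact depth of 6.7 mm matches the button face at 7 mm. I'll push on.

move_arm(
  deltas=[
    [[0, 0, 0, 0.001, 0, 0, 0.005], [0, 0, 0, 0.002, 0, 0, 0.005], [0, 0, 0, 0.003, 0, 0, 0.005], [0, 0, 0, 0.004, 0, 0, 0.005], [0, 0, 0, 0.005, 0, 0, 0.005], [0, 0, 0, 0.005, 0, 0, 0.005]],
  ],
)

```text
t: 12.85
eef_pos: [0.5028, -0.1187, 0.0459]
ee_rot: [3.14, 0.003, -0.728]
force: [-5.8, 8.4, 0.7]
width: 0.0173
```

```bash
python3 chk.py
```

```text
t 12.85 tip rel mouth xyz mm [11.3 -0.2 -0.7] F [-9.9, 2.4, 0.7] yaw -41.72 w 0.017338219904458333
turn [ 0.09  0.18 -0.02] shift [-0.0414 -0.0001 -0.0002]
tip px [318.64659738  35.63276408]
```

```bash
ls pics/k*.pkl; python3 - <<'E'
from h import *
import glob
a=load('w5'); Ti=np.linalg.inv(a['T'])
# collar pixel
f=foc(a); H=np.array(a['hand_eye']); p=np.linalg.inv(H)@np.array([.030,0,-.0018,1]); u,v=(np.array([a['cx'],a['cy']])+f*p[:2]/p[2]); print(u,v)
u,v=int(u),int(v); tpl=a['frame'][v-22:v+22,u-16:u+17]
for k in sorted(glob.glob('pics/k*.pkl')):
    b=load(k[5:-4])['frame'][v-40:v+40,u-34:u+35]; r=cv2.matchTemplate(b,tpl,cv2.TM_CCOEFF_NORMED); _,s,_,l=cv2.minMaxLoc(r); print(k,s,l[0]-18,l[1]-18)
    b=load(k[5:-4])['frame']
x=[load('w5')['frame'],load(sorted(glob.glob('pics/k*.pkl'))[-1][5:-4])['frame']]
cv2.imwrite('pics/c8.png',np.hstack([cv2.resize(i[0:200,230:410],None,fx=2.2,fy=2.5) for i in x]))
E
```

```text
pics/k1183.pkl
pics/k1230.pkl
pics/k1285.pkl
319.1817536556525 190.548072478235
pics/k1183.pkl 0.9937034249305725 0 0
pics/k1230.pkl 0.9938946962356567 0 0
pics/k1285.pkl 0.9876343011856079 0 0
```

View pics/c8.png

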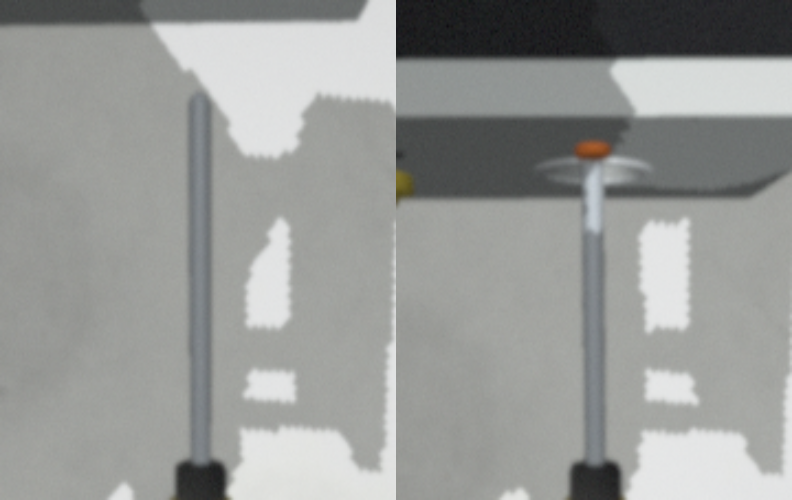

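The rod enters the bevel ring centrally (ring about 535–655 in the right half, rod at 593) and has not slipped in the grip. I'll press slightly more to see whether it's at the stop.

move_arm(
  deltas=[
    [[0, 0, 0, 0.001, 0, 0, 0.005], [0, 0, 0, 0.002, 0, 0, 0.005], [0, 0, 0, 0.0025, 0, 0, 0.005], [0, 0, 0, 0.0025, 0, 0, 0.005]],
  ],
)

```text
t: 13.23
eef_pos: [0.5025, -0.1196, 0.0452]
ee_rot: [3.138, 0.006, -0.729]
force: [-11.4, 14.3, 2.4]
width: 0.0172
```

```bash
python3 chk.py
```

```text
t 13.2333 tip rel mouth xyz mm [11.8 -1.  -1.7] F [-18.1, 3.1, 2.4] yaw -41.75 w 0.017234723081945312
turn [ 0.19  0.36 -0.05] shift [-0.0418 -0.0009 -0.0008]
tip px [318.65595933  35.64628135]
```

The stop is stiff, with about 8 N more over 0.5 mm, so the button looks bottomed. To prove it latched, I'll back out 10 mm and go in again to about 9 mm. There should be no force there if it stayed in.

move_arm(
  deltas=[
    [[0, 0, 0, -0.004, 0, 0, 0.005], [0, 0, 0, -0.01, 0, 0, 0.005], [0, 0, 0, -0.013, 0, 0, 0.005], [0, 0, 0, -0.013, 0, 0, 0.005], [0, 0, 0, -0.009, 0, 0, 0.005], [0, 0, 0, -0.006, 0, 0, 0.005], [0, 0, 0, -0.006, 0, 0, 0.005], [0, 0, 0, -0.006, 0, 0, 0.005]],
  ],
)

```text
t: 13.95
eef_pos: [0.5024, -0.1172, 0.0465]
ee_rot: [-3.142, -0.0, -0.728]
force: [-0.2, -0.2, -0.3]
width: 0.0176
```

```bash
python3 chk.py
```

```text
t 13.95 tip rel mouth xyz mm [10.   0.7  0.3] F [0.0, -0.3, -0.3] yaw -41.73 w 0.01759549942542446
turn [-0.   -0.01 -0.03] shift [-0.0401  0.0007  0.0003]
tip px [318.63718843  35.62038356]
```

There is no force at 10 mm depth, where it met the button at under 7 mm before, so the button is latched. I'll back out, lift, and take the probe back to where it lay.

move_arm(
  deltas=[
    [[0, 0, 0, -0.02, 0, 0, 0.005], [0, 0, 0, -0.045, 0, 0, 0.005], [0, 0, 0, -0.045, 0, 0, 0.005], [0, 0, 0, -0.045, 0, -0.03, 0.005], [0, 0, 0, -0.045, 0, -0.06, 0.005], [0, 0, 0, -0.045, 0, -0.085, 0.005], [0, 0, 0, -0.045, 0, -0.085, 0.005]],
  ],
)

```text
t: 14.58
eef_pos: [0.4717, -0.0868, 0.1366]
ee_rot: [-3.136, -0.006, -0.727]
force: [1.8, -0.9, -1.0]
width: 0.0173
```

```bash
python3 - <<'E'
from h import *
to(.4426,-.2874,.13,-177.3)
E
```

```text
turn [ -0.57   0.23 135.67] shift [0.1115 0.1693 0.0062]
```

move_arm(
  deltas=[
    [[0, 0, 135.6, 0.007, 0.011, 0, 0.005], [0, 0, 135.6, 0.018, 0.028, 0, 0.005], [0, 0, 135.6, 0.03, 0.045, 0, 0.005], [0, 0, 135.6, 0.042, 0.063, 0, 0.005], [0, 0, 135.6, 0.053, 0.08, 0, 0.005], [0, 0, 135.6, 0.065, 0.098, 0, 0.005], [0, 0, 135.6, 0.077, 0.116, 0, 0.005], [0, 0, 135.6, 0.089, 0.134, 0, 0.005], [0, 0, 135.6, 0.1, 0.152, 0, 0.005], [0, 0, 135.6, 0.1115, 0.169, 0, 0.005], [0, 0, 135.6, 0.1115, 0.169, 0, 0.005], [0, 0, 135.6, 0.1115, 0.169, 0, 0.005]],
  ],
)

```text
t: 15.58
eef_pos: [0.4387, -0.2885, 0.1309]
ee_rot: [3.141, -0.0, -2.236]
force: [-0.3, -0.1, -1.0]
width: 0.0172
```

```bash
python3 - <<'E'
from h import *
to(.4426,-.2874,.06,-177.3)
E
```

```text
turn [ 3.000e-02 -3.000e-02  4.918e+01] shift [-0.0033 -0.0024  0.0709]
```

move_arm(
  deltas=[
    [[0, 0, 49.2, -0.003, -0.0024, 0, 0.005], [0, 0, 49.2, -0.003, -0.0024, 0, 0.005], [0, 0, 49.2, -0.003, -0.0024, 0, 0.005], [0, 0, 49.2, -0.003, -0.0024, 0, 0.005], [0, 0, 49.2, -0.003, -0.0024, 0, 0.005], [0, 0, 49.2, -0.003, -0.0024, 0.02, 0.005], [0, 0, 49.2, -0.003, -0.0024, 0.04, 0.005], [0, 0, 49.2, -0.003, -0.0024, 0.06, 0.005], [0, 0, 49.2, -0.003, -0.0024, 0.08, 0.005], [0, 0, 49.2, -0.003, -0.0024, 0.1, 0.005], [0, 0, 49.2, -0.003, -0.0024, 0.1, 0.005], [0, 0, 49.2, -0.003, -0.0024, 0.1, 0.005]],
  ],
)

```text
t: 16.58
eef_pos: [0.4421, -0.2864, 0.0307]
ee_rot: [3.141, -0.003, -3.086]
force: [0.4, -0.1, -0.2]
width: 0.0172
```

```bash
python3 - <<'E'
from h import *
s=state();print(s['force']);to(.4426,-.2874,.008,-177.3)
E
```

```text
[ 0.35455783 -0.07581889 -0.24250853]
turn [ 0.04 -0.16  0.46] shift [-0.0005 -0.001   0.0227]
```

move_arm(
  deltas=[
    [[0, 0, 0, 0, 0, 0.008, 0.005], [0, 0, 0, 0, 0, 0.014, 0.005], [0, 0, 0, 0, 0, 0.018, 0.005], [0, 0, 0, 0, 0, 0.021, 0.005], [0, 0, 0, 0, 0, 0.0225, 0.005], [0, 0, 0, 0, 0, 0.0225, 0.005], [0, 0, 0, 0, 0, 0.0225, 0.005]],
  ],
)

```text
t: 17.17
eef_pos: [0.4431, -0.2865, 0.0092]
ee_rot: [-3.141, 0.0, -3.086]
force: [-0.6, 0.3, -0.5]
width: 0.0177
```

move_arm(
  deltas=[
    [[0, 0, 0, 0, 0, 0.001, 0.005], [0, 0, 0, 0, 0, 0.0015, 0.005], [0, 0, 0, 0, 0, 0.0015, 0.005]],
  ],
)

```text
t: 17.42
eef_pos: [0.443, -0.2864, 0.0076]
ee_rot: [-3.142, 0.0, -3.086]
force: [0.7, -0.0, -0.1]
width: 0.0174
```

move_arm(
  deltas=[
    [[0, 0, 0, 0, 0, 0.0005, 0.005], [0, 0, 0, 0, 0, 0.001, 0.005], [0, 0, 0, 0, 0, 0.001, 0.005]],
  ],
)

```text
t: 17.67
eef_pos: [0.4431, -0.2865, 0.0072]
ee_rot: [-3.141, 0.0, -3.086]
force: [-2.0, 1.7, 7.5]
width: 0.0173
```

It's touching the table at 7.5 N. I'll open a little at a time, then rise.

move_arm(
  deltas=[
    [[0, 0, 0, 0, 0, 0, 0.025], [0, 0, 0, 0, 0, 0, 0.03], [0, 0, 0, 0, 0, 0, 0.06], [0, 0, 0, 0, 0, 0, 0.06], [0, 0, 0, 0, 0, 0, 0.06], [0, 0, 0, 0, 0, 0, 0.06], [0, 0, 0, 0, 0, 0, 0.06], [0, 0, 0, 0, 0, -0.02, 0.06], [0, 0, 0, 0, 0, -0.05, 0.06], [0, 0, 0, 0, 0, -0.09, 0.06], [0, 0, 0, 0, 0, -0.13, 0.06], [0, 0, 0, 0, 0, -0.16, 0.06]],
  ],
  force=15,
)

```text
t: 18.67
eef_pos: [0.4435, -0.2868, 0.1699]
ee_rot: [-3.14, 0.002, -3.086]
force: [1.4, 0.3, -0.1]
width: 0.0597
```

```bash
python3 - <<'E'
from h import *
s=state();print(s['t'],s['eef_pos'],s['force'],s['width']); f=grab('wrist','w9');g=grab('top','t9');p=grab('scene','s9')
c=np.vstack([f['frame'][:250],cv2.resize(g['frame'][60:190,160:480],None,fx=2,fy=2)[:, :640]]); cv2.imwrite('pics/c9.png',c)
E
```

```text
18.6667 [ 0.4434672  -0.28676345  0.16991825] [ 1.42099467  0.25350545 -0.09115236] 0.059715190387493934
```

View pics/c9.png

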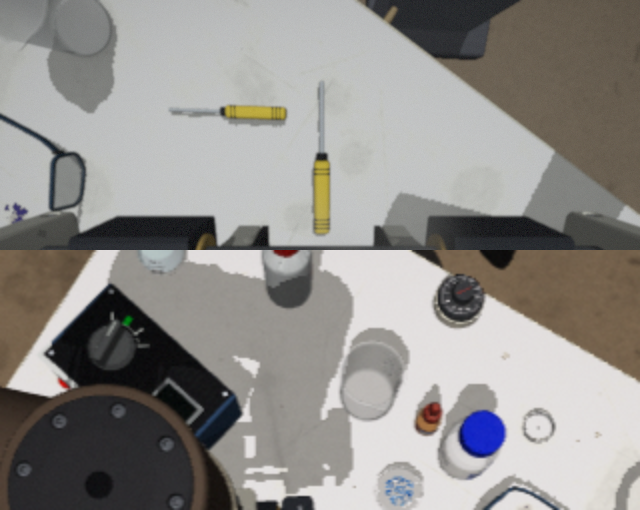

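The probe lies released where it was, with its handle at about (321,195) and tip at (321,82). The knob pointer is on green at (125,322) in the lower half. The beaker, dropper, bottle and dish are in place.

```bash
python3 -c "
from h import *
print(arm.job_done())"
```

```text
the job is handed in; nothing more can be done
None
```

The job is done and handed in at about 19 s of the 61 s allowed. I turned the selector from 1.0 to the green mark, pushed the reset button in with the larger probe's rod, and laid the probe back where it had been.

**Last checks**
- **Selector:** the pointer was on the green mark in a close view after the turn, and still there in the last top view.
- **Reset button:** the rod met the button at 6.7 mm depth and came to a hard stop at about 11.8 mm with 18 N. I took it out and put it back in to 10 mm and felt no force, so the button had stayed in. I could not see the button inside its recess, so this rests on force and depth alone.
- **Probe:** it was released and lying flat on the table, with the gripper clear above it.
- **Other things:** the beaker, bottle, dropper, dish and small probe looked unmoved. The goggles were only partly in view.

**What disagreed**
- **Stop depth:** it read 1 to 1.5 mm short of the nominal 13 mm. That fits the calibration error and the tip offset seen in the wrist view.
- **Stray turn:** one row, just as the gripper began to release the knob, carried an extra turn of up to 7°, undone in the next row. The knob stayed on green.
- **Pictures:** I viewed 12, two over the budget of 10.

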